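# Line up figure bases and hold the curing box lid open

### The job

I am about to load the curing box: push the three figure bases back flush against the fence of the loading board, standing square, one centred on each inlaid line, so that they make an even row. Then, with the row ready, lift the curing box's lid by its wooden pull and hold it open at 45 degrees; finish while still holding it there, because it falls shut when let go. Leave the other things on the bench where they are.

Things in the scene. Friction and masses are not known exactly. Their poses are not given: they have to be found in the camera images.
- board: wooden loading board fixed to the bench, 140 mm (its x) by 250 mm (its y), 12 mm thick; origin under its centre; along its far (+x) side runs a fence strip 10 mm high above the board, whose face towards the robot is at x = +50 mm; three dark inlaid lines along x at y = +85, 0 and -85 mm
- line0 (a point): point on the board's top face (12 mm up) on the inlaid line at the board's y = +85 mm, 20 mm in front of the fence: the underside centre of a base pushed home on that line
- line1 (a point): point on the board's top face (12 mm up) on the inlaid line at the board's y = 0 mm, 20 mm in front of the fence: the underside centre of a base pushed home on that line
- line2 (a point): point on the board's top face (12 mm up) on the inlaid line at the board's y = -85 mm, 20 mm in front of the fence: the underside centre of a base pushed home on that line
- base0: loose square dark wooden figure base, 40 x 40 mm, 20 mm high, about 70 g, with a slim grey miniature on its middle (up to 33 mm across, 33 mm high); origin at the underside centre, z up, x and y along its sides; starts askew on the board, in front of the fence, near the line at y = +85 mm; any base may go on any line
- base1: loose square dark wooden figure base, 40 x 40 mm, 20 mm high, about 70 g, with a slim grey miniature on its middle (up to 33 mm across, 33 mm high); origin at the underside centre, z up, x and y along its sides; starts askew on the board, in front of the fence, near the line at y = 0 mm; any base may go on any line
- base2: loose square dark wooden figure base, 40 x 40 mm, 20 mm high, about 70 g, with a slim grey miniature on its middle (up to 33 mm across, 33 mm high); origin at the underside centre, z up, x and y along its sides; starts askew on the board, in front of the fence, near the line at y = -85 mm; any base may go on any line
- curing_box: grey metal curing box fixed to the bench, 200 mm deep (its x), 200 mm wide (its y), 100 mm high; origin at the middle of the lower edge of its front wall (the one facing the robot), the box running from there to x = +200 mm
- lid_hinge (a point): middle of the lid's hinge axis, which runs along the box's y along its far rim: box x = +200 mm, 100 mm up
- lid (a joint): angle of the box's 8 mm thick grey lid in rad: 0 shut, grows as its front edge rises, stops at 1.3; 0.785 is 45 degrees; it weighs about 0.45 kg and falls shut from any angle when let go (about 2.5 N at the pull to lift it)
- pull: wooden pull of the lid: round bar, free to turn about its own length, 20 mm across, 44 mm long along the box's y, flat ends, on a 12 mm wide stalk, 38 mm in front of the lid's edge; origin at the bar's centre, shut 238 mm in front of the hinge axis and 4 mm above it (104 mm above the bench; 271 mm with the lid at 45 degrees); can be pinched end to end from above
- paint_a: small dropper paint bottle, 28 mm across, 55 mm high; bystander, leave it; origin at its underside
- paint_b: second dropper paint bottle, 28 mm across, 55 mm high; bystander, leave it; origin at its underside
- glue: white glue bottle with a pointed nozzle, 42 mm across, 105 mm high; bystander, leave it; origin at its underside
- varnish: amber bottle, 56 mm across, 150 mm high; bystander, leave it; origin at its underside
- cup: clear cup, 72 mm across, 85 mm high; bystander, leave it; origin at its underside
- paintbrush: paintbrush lying flat, 170 mm long; bystander, leave it; origin at its underside
- sprue: grey kit frame lying flat, 130 x 95 x 6 mm; bystander, leave it; origin at its underside
There are look-alikes about, which are no part of the job. What is shaped like the base2 but purple is not meant.

How it is judged:
On the way, in this order (a step that is already met when the one before it is completed fails the run):
1. the three bases stand in an even row against the fence, one on each line, while the lid is still shut (((horizontal distance between base0 and line0 below 0.009 m and x of base0 in the frame of board above 0.0245 m) or (horizontal distance between base1 and line0 below 0.009 m and x of base1 in the frame of board above 0.0245 m) or (horizontal distance between base2 and line0 below 0.009 m and x of base2 in the frame of board above 0.0245 m)) and ((horizontal distance between base0 and line1 below 0.009 m and x of base0 in the frame of board above 0.0245 m) or (horizontal distance between base1 and line1 below 0.009 m and x of base1 in the frame of board above 0.0245 m) or (horizontal distance between base2 and line1 below 0.009 m and x of base2 in the frame of board above 0.0245 m)) and ((horizontal distance between base0 and line2 below 0.009 m and x of base0 in the frame of board above 0.0245 m) or (horizontal distance between base1 and line2 below 0.009 m and x of base1 in the frame of board above 0.0245 m) or (horizontal distance between base2 and line2 below 0.009 m and x of base2 in the frame of board above 0.0245 m)) and (angle between the x axis of base0 and the x axis of board, either way round below 0.14 rad or angle between the x axis of base0 and the y axis of board, either way round below 0.14 rad) and (angle between the x axis of base1 and the x axis of board, either way round below 0.14 rad or angle between the x axis of base1 and the y axis of board, either way round below 0.14 rad) and (angle between the x axis of base2 and the x axis of board, either way round below 0.14 rad or angle between the x axis of base2 and the y axis of board, either way round below 0.14 rad) and angle between each of base0, base1, base2's own z axis and vertical below 0.1 rad and height (world z) of each of base0, base1, base2 below 0.02 m and linear speed of each of base0, base1, base2 below 0.02 m/s and value of joint lid below 0.08 rad), for 0.2 s.
2. the lid is held at 45 degrees by its pull (value of joint lid between 0.663225 and 0.907571 rad and velocity of joint lid between -0.05 and 0.05 rad/s and contact force between the fingers and pull above 0.4 N), for 0.2 s.
At the end, for the whole second after the job is handed in: The gripper still holds the lid still by its pull at 45 degrees (within 7 degrees, fingers pressing on the pull with over 0.4 N), and the three bases stand upright and at rest on the board, each within 9 mm of its line's point, flush to the fence within 5.5 mm, square to it within 8 degrees (all of step 2 and ((horizontal distance between base0 and line0 below 0.009 m and x of base0 in the frame of board above 0.0245 m) or (horizontal distance between base1 and line0 below 0.009 m and x of base1 in the frame of board above 0.0245 m) or (horizontal distance between base2 and line0 below 0.009 m and x of base2 in the frame of board above 0.0245 m)) and ((horizontal distance between base0 and line1 below 0.009 m and x of base0 in the frame of board above 0.0245 m) or (horizontal distance between base1 and line1 below 0.009 m and x of base1 in the frame of board above 0.0245 m) or (horizontal distance between base2 and line1 below 0.009 m and x of base2 in the frame of board above 0.0245 m)) and ((horizontal distance between base0 and line2 below 0.009 m and x of base0 in the frame of board above 0.0245 m) or (horizontal distance between base1 and line2 below 0.009 m and x of base1 in the frame of board above 0.0245 m) or (horizontal distance between base2 and line2 below 0.009 m and x of base2 in the frame of board above 0.0245 m)) and (angle between the x axis of base0 and the x axis of board, either way round below 0.14 rad or angle between the x axis of base0 and the y axis of board, either way round below 0.14 rad) and (angle between the x axis of base1 and the x axis of board, either way round below 0.14 rad or angle between the x axis of base1 and the y axis of board, either way round below 0.14 rad) and (angle between the x axis of base2 and the x axis of board, either way round below 0.14 rad or angle between the x axis of base2 and the y axis of board, either way round below 0.14 rad) and angle between each of base0, base1, base2's own z axis and vertical below 0.1 rad and height (world z) of each of base0, base1, base2 below 0.02 m and linear speed of each of base0, base1, base2 below 0.02 m/s); the arm keeps its last pose, push and grip.
It fails at once if another thing on the bench is pushed more than 30 mm from its place (distance of any of paint_a, paint_b, glue, varnish, cup, paintbrush, sprue from where it was at the start of the episode above 0.03 m).
It fails at once if a bottle or the cup is knocked over (angle between any of paint_a, paint_b, glue, varnish, cup's own z axis and vertical above 0.6 rad).
It also fails if it takes over 72 s, if anything falls off the work surface, if the arm or the gripper's body presses on something with over 40 N, if the wrist force passes 120 N, or if a joint passes its speed limit or range.

### The arm

A 6-joint arm with a two-finger parallel gripper is mounted at the origin on the work surface. World frame = base frame: x ahead of the robot, y to its left, z up, the work surface at z = 0. Lengths are in m, angles in rad, forces in N, time in s.
With the tool pointing down it reaches from about 0.375 to 0.975 m from the base axis. Payload 3.8 kg.
Tool frame: the origin (TCP) lies at the very end of the fingers, on their centre line; the grasp point (between the pads) lies 19 mm behind it (bot.tcp_to_grasp is the z of the grasp point in the tool frame, in m); z points along the fingers, y is the direction in which the jaws open and shut (so a half turn about z gives the same grasp; the last joint's range is limited). The gripper opens to 85 mm and grips with 20 to 120 N. Pads are 22 mm wide; open, the fingers measure 114 mm over their backs; the gripper's body (76 mm by 85 mm) begins 54 mm behind the grasp point. The pads swing forward as they close: fully open they stand 13 mm farther back than shut.
Start: joints at [-1.369, 0.264, 1.604, -0, 1.274, -0.037], TCP at [0.16, -0.656, 0.231] pointing down, gripper open.
Joint ranges: [-2.63, 2.63], [-0.94, 2.18], [0.31, 2.57], [-1.31, 4.45], [0, 2.66], [-2.55, 2.55]. Speed limits (rad/s): [2.57, 2.57, 3.14, 3.14, 3.14, 3.14].

### API

Orientations are given as a rotation vector (axis times angle).
In Python, from workcell import status, vision, job, bot gives the robot as it stands.
- The arm moves only by the tool apply_moves, never from a script. Its argument "deltas" is a list of rows, each a list of 7 numbers: the shift along the tool's x, y, z in m, then the turn, a rotation vector about the tool's x, y, z in rad, then the closure, from 0 (fully open) to 1 (shut). In form: [[x, y, z, rx, ry, rz, jaw], ...]. A call has 1 to 8 rows; each row is the pose to reach, as a shift and turn from the pose commanded when the call began, along the tool's axes at that moment; what a row does not reach only later rows make up. A row lasts 1/12 s, in which the tool goes at most 41.7 mm and 7.16 degrees, less where a joint would pass 70% of its speed; a pose out of reach is approached as far as the arm can. A call with a gripper value outside its range is refused whole. The fingers move at their own pace and stop on an object; "squeeze" is the grip in N (left out, the last holds). Time passes only in rows, so rows that repeat a pose let the fingers close. It gives the time, the measured TCP pose, the force and the opening at its end, in the units of the state.
- status.read_state(): the state, without advancing time (a new reading comes with each control period).
- vision.read_camera(name): name is "side" or "top" or "wrist"; returns the picture (384x512x3 uint8, red, green, blue); there is no depth.
- vision.get_calibration(name): a dict with "fov_y" (degrees; the focal length in pixels is half the picture's height over the tangent of half this angle, whatever the lens; pixels are square), "cx", "cy" (the principal point, pixels), "R" (3x3) and "t" (3): a world point X has camera coordinates R X + t; the wrist camera has in their place "tool_from_camera" (4x4, takes a point from camera to tool coordinates, whose origin is the TCP and whose axes are the flange's). Camera axes: x right, y down, z forward; pixel columns grow to the right and rows downward; lengths in m; the calibration is good to about 2 mm. A picture is of the moment at which its call begins: read the wrist's pose just before it. get_calibration takes no time and is no camera call.
- job.finish_job(): hands the job in, once; it reports no verdict.
The state is a dict: "time": time; "q": joint angles; "joint_vel": joint speeds; "joint_torque": joint torques, N m; "tool_pos": TCP position; "tcp_rot": TCP orientation; "wrist_force": force on the tool from outside, world axes, zero at the start; "torque": the same for the moment, N m; "width": opening from 0.0 (shut) to 1.0 (fully open).
Only numpy, scipy, OpenCV 4.12 (cv2) and the standard library are available. Lean on these libraries where they do the work, as an engineer would, in place of code of your own. Each camera call takes 0.05 s, during which the arm holds its last target. There are 200 camera calls.

## Working session

There is one attempt and no reset: what is moved stays moved. The work goes in short steps, Python scripts to look and compute and a tool call to move; the robot and the scene stay as the last step left them, time stands still between calls to the robot, and variables do not carry over. Pictures are saved under pics/ and viewed, about 8 in all and at most 12, crops included, and the job is handed in when it is done.

Besides the shell and the picture viewer there is one more tool, called after "Call:" in YAML: its name, and indented under it one key for each argument. apply_moves: Moves the arm, as the interface text tells. Its arguments: {"type":"object","properties":{"deltas":{"type":"array","items":{"type":"array","items":{"type":"number"}}},"squeeze":{"type":"number"}},"required":["deltas"]}

```bash
mkdir -p pics; ls; python3 - <<'E'
from workcell import status, vision, job, bot
import cv2,numpy as np
for n in("top","side"):
    cv2.imwrite(f"pics/{n}0.png",vision.read_camera(n)[:,:,::-1]); c=vision.get_calibration(n); print(n,c)
print(vision.get_calibration("wrist"),bot.tcp_to_grasp,status.read_state())
E
```

```text
pics
top {'fov_y': 57.797242848500694, 'cx': 258.47012412830986, 'cy': 191.17272584647245, 'R': array([[-0.0039351 , -0.99998903,  0.00254112],
       [-0.97768954,  0.00331364, -0.210029  ],
       [ 0.21001828, -0.00331091, -0.97769185]]), 't': array([0.02015096, 0.54579203, 0.96328584])}
side {'fov_y': 49.752408905033334, 'cx': 260.2099108130106, 'cy': 196.02947666178127, 'R': array([[-0.9796609 , -0.19943039, -0.02218203],
       [-0.08468682,  0.51114064, -0.85531479],
       [ 0.1819139 , -0.83603993, -0.51763363]]), 't': array([0.5304862 , 0.11051658, 1.25047033])}
{'fov_y': 69.89281978345046, 'cx': 252.9019984041279, 'cy': 189.5911145491814, 'tool_from_camera': array([[ 9.04962391e-04, -9.65001615e-01, -2.62242376e-01,
         6.69572229e-02],
       [ 9.99998863e-01,  5.56853373e-04,  1.40174507e-03,
        -3.52330707e-04],
       [-1.20665570e-03, -2.62243346e-01,  9.65001021e-01,
        -1.42169141e-01],
       [ 0.00000000e+00,  0.00000000e+00,  0.00000000e+00,
         1.00000000e+00]])} -0.0187 {'time': 0.1, 'q': array([-1.36888988e+00,  2.64702327e-01,  1.60523244e+00, -2.44518945e-05,
        1.27372360e+00, -3.68749979e-02]), 'joint_vel': array([-0.00087415, -0.00349731, -0.00223701, -0.00116259, -0.0001797 ,
        0.00020266]), 'joint_torque': array([ 1.35890637e-04, -5.16705287e+01, -3.68590271e+01, -6.14856390e-05,
        6.25978821e-03,  1.99204288e-05]), 'tool_pos': array([ 0.15952339, -0.65519429,  0.23007272]), 'tcp_rot': array([-3.11718540e+00, -3.73952800e-01,  3.03835639e-04]), 'wrist_force': array([-0.09313821,  1.40200593, -0.29165685]), 'torque': array([ 0.01244876,  0.01220312, -0.02823089]), 'width': 0.9967558205459204}
```

View pics/top0.png

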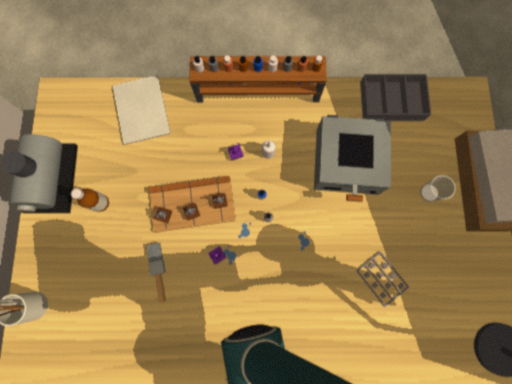

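View pics/side0.png

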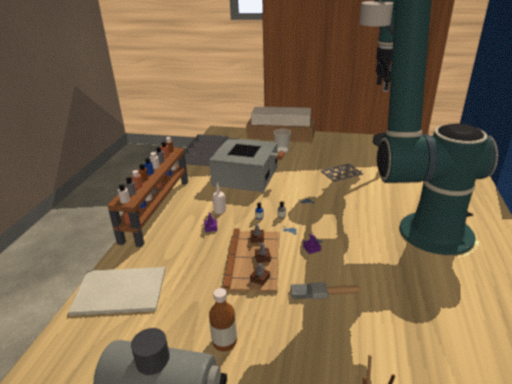

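The top view shows the board at about (191,204). The dark bases with grey miniatures are at (162,215), (191,211) and (219,200). Purple look-alikes are at (235,152) and (217,255). The box is at (353,155) with its pull at (355,198). The paint bottles are at (262,194) and (268,217), and the glue is at (268,149). The side view agrees, with the bases at (257,235), (262,254) and (260,275). I choose the three dark brown ones on the board and will check them in a close crop.

```bash
cat > h.py <<'E'
from workcell import status, vision, job, bot
import cv2,numpy as np
from scipy.spatial.transform import Rotation as Ro
def cal(n,st=None):
    c=vision.get_calibration(n); f=192/np.tan(np.radians(c["fov_y"]/2))
    if n=="wrist":
        T=np.eye(4);T[:3,:3]=Ro.from_rotvec(st["tcp_rot"]).as_matrix();T[:3,3]=st["tool_pos"]
        M=np.linalg.inv(T@c["tool_from_camera"]);R,t=M[:3,:3],M[:3,3]
    else: R,t=np.array(c["R"]),np.array(c["t"])
    return f,c["cx"],c["cy"],R,t
def ray(k,u,v,z):
    f,cx,cy,R,t=k; d=R.T@np.array([(u-cx)/f,(v-cy)/f,1]); o=-R.T@t
    return o+d*(z-o[2])/d[2]
def proj(k,X):
    f,cx,cy,R,t=k; p=R@np.array(X)+t; return np.array([f*p[0]/p[2]+cx,f*p[1]/p[2]+cy])
def rect(img,k,x0,x1,y0,y1,z,s):
    # metric view: up=+x, left=+y, s px per m ; pixel(c,r): y=y1-c/s, x=x1-r/s
    W,H=int((y1-y0)*s),int((x1-x0)*s)
    src=np.float32([proj(k,(x,y,z)) for x,y in((x1,y1),(x1,y0),(x0,y0),(x0,y1))])
    M=cv2.getPerspectiveTransform(src,np.float32([[0,0],[W,0],[W,H],[0,H]]))
    return cv2.warpPerspective(img,M,(W,H),flags=cv2.INTER_CUBIC)
E
python3 - <<'E'
from h import *
k=cal("top");im=cv2.imread("pics/top0.png")
for n,(u,v,z) in dict(b0=(162,215,.03),b1=(191,211,.03),b2=(219,200,.03),pull=(355,198,.104),pa=(262,194,.04),pb=(268,217,.04),glue=(268,149,.08)).items(): print(n,ray(k,u,v,z).round(3))
for u,v in((148,186),(232,177),(153,231),(236,221)): print(ray(k,u,v,.012).round(4))
cv2.imwrite("pics/crop1.png",cv2.resize(im[165:240,140:275],None,fx=5.5,fy=5.5,interpolation=cv2.INTER_CUBIC))
E
```

```text
b0 [0.48  0.305 0.03 ]
b1 [0.492 0.219 0.03 ]
b2 [0.525 0.137 0.03 ]
pull [ 0.516 -0.251  0.104]
pa [0.541 0.008 0.04 ]
pb [ 0.472 -0.01   0.04 ]
glue [ 0.668 -0.01   0.08 ]
[0.5732 0.358  0.012 ]
[0.6009 0.0998 0.012 ]
[0.4348 0.3344 0.012 ]
[0.464  0.0861 0.012 ]
```

View pics/crop1.png

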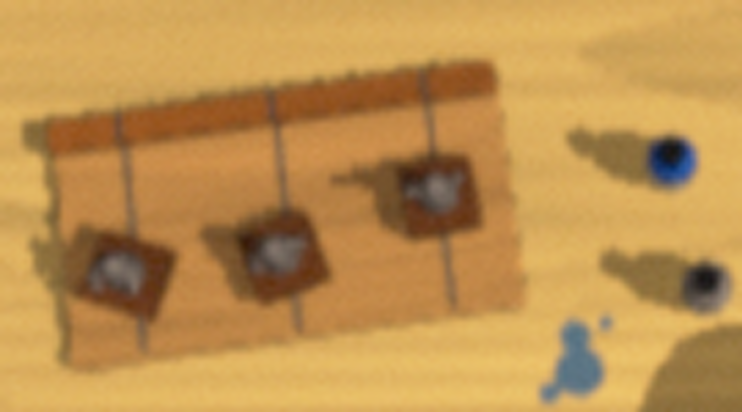

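The crop confirms the dark brown bases with grey miniatures, which are not purple. Next is a wrist view from over the board.

Call:
apply_moves:
  deltas:
    - [0.04,-0.033,0,0,0,0,0]
    - [0.08,-0.066,0,0,0,0,0]
    - [0.12,-0.099,0,0,0,0,0]
    - [0.16,-0.132,0,0,0,0,0]
    - [0.2,-0.165,0,0,0,0,0]
    - [0.24,-0.198,0,0,0,0.04,0]
    - [0.28,-0.231,0,0,0,0.08,0]
    - [0.32,-0.264,0,0,0,0.132,0]

```text
time: 0.77
tool_pos: [0.3598, -0.3869, 0.2309]
tcp_rot: [-3.137, -0.164, 0.0]
wrist_force: [0.4, 0.0, 0.1]
width: 0.998
```

Call:
apply_moves:
  deltas:
    - [0.12,-0.29,0,0,0,0,0]
    - [0.12,-0.29,0,0,0,0,0]
    - [0.12,-0.29,0,0,0,0,0]
    - [0.12,-0.29,0,0,0,0,0]
    - [0.12,-0.29,0,0,0,0,0]
    - [0.12,-0.29,0,0,0,0,0]
    - [0.12,-0.29,0,0,0,0,0]
    - [0.12,-0.29,0,0,0,0,0]

```text
time: 1.43
tool_pos: [0.4478, -0.084, 0.231]
tcp_rot: [-3.135, -0.171, -0.0]
wrist_force: [-0.6, 0.0, -0.1]
width: 0.998
```

Call:
apply_moves:
  deltas:
    - [0.12,-0.29,0.02,0,0,0,0]
    - [0.12,-0.29,0.02,0,0,0,0]
    - [0.12,-0.29,0.02,0,0,0,0]
    - [0.12,-0.29,0.02,0,0,0,0]
    - [0.12,-0.29,0.02,0,0,0,0]
    - [0.12,-0.29,0.02,0,0,0,0]
    - [0.12,-0.29,0.02,0,0,0,0]
    - [0.12,-0.29,0.02,0,0,0,0]

```text
time: 2.1
tool_pos: [0.5363, 0.2174, 0.2104]
tcp_rot: [-3.136, -0.171, 0.001]
wrist_force: [1.3, -1.1, 0.5]
width: 1.003
```

```bash
python3 - <<'E'
from h import *
import time
s=status.read_state(); im=vision.read_camera("wrist")[:,:,::-1].copy()
print(s["tool_pos"],s["tcp_rot"],s["joint_vel"].round(3),s["q"].round(2))
cv2.imwrite("pics/w1.png",im); np.savez("w1.npz",**{k:s[k] for k in("tool_pos","tcp_rot")})
E
```

```text
[0.5362749  0.21739214 0.21044566] [-3.13565664e+00 -1.71105360e-01  5.58653414e-04] [ 0.359  0.311 -0.301 -0.033  0.017  0.355] [0.34 0.1  1.84 0.   1.21 1.8 ]
```

View pics/w1.png

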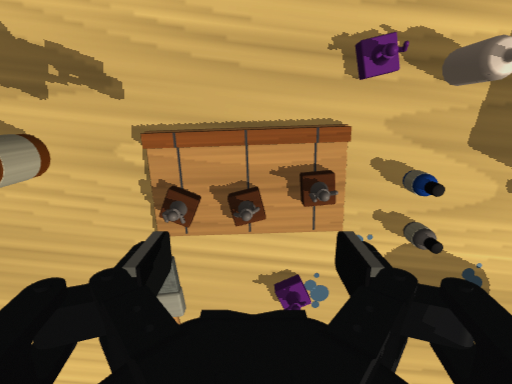

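The wrist view shows the board from (145,130) to (345,235). The bases are at (180,205), (247,205) and (318,188), with the fence on top. A purple decoy is at (378,55) and another at (292,292). The arm was still settling, so I'll measure at rest.

```bash
cat > meas.py <<'E'
from h import *
import sys
def grab(n):
    vision.read_camera("wrist")
    s=status.read_state(); im=vision.read_camera("wrist")[:,:,::-1].copy()
    k=cal("wrist",s); cv2.imwrite(f"pics/{n}.png",im); return s,im,k
if __name__=="__main__":
    s,im,k=grab(sys.argv[1]); print(s["tool_pos"].round(4),s["tcp_rot"].round(3),abs(s["joint_vel"]).max().round(3))
    S=1500; X0,X1,Y0,Y1=.40,.62,.06,.38
    r=rect(im,k,X0,X1,Y0,Y1,.032,S); rb=rect(im,k,X0,X1,Y0,Y1,.012,S)
    hsv=cv2.cvtColor(r,cv2.COLOR_BGR2HSV); 
    m=((hsv[...,2]<125)&(hsv[...,1]>90)&((hsv[...,0]<14)|(hsv[...,0]>172))).astype(np.uint8)*255
    m=cv2.morphologyEx(m,cv2.MORPH_OPEN,np.ones((9,9)))
    for c in cv2.findContours(m,cv2.RETR_EXTERNAL,cv2.CHAIN_APPROX_NONE)[0]:
        if cv2.contourArea(c)<1200: continue
        c=cv2.convexHull(c); (u,v),(w,h),a=cv2.minAreaRect(c)
        cv2.drawContours(r,[cv2.boxPoints(((u,v),(w,h),a)).astype(int)],0,(0,255,0),1)
        print("blob xy",round(X1-v/S,4),round(Y1-u/S,4),"size mm",round(w/S*1e3,1),round(h/S*1e3,1),"world yaw deg mod90",round((-a)%90,1))
    cv2.imwrite(f"pics/{sys.argv[1]}_r.png",np.vstack([r,rb])[:,:])
E
python3 meas.py w2; python3 -c "
import cv2;i=cv2.imread('pics/w2_r.png');print(i.shape);cv2.imwrite('pics/w2_v.png',cv2.resize(i,(436,600)))"
```

```text
[0.5362 0.2169 0.2102] [-3.136e+00 -1.740e-01  2.000e-03] 0.052
blob xy 0.4862 0.3026 size mm 40.5 43.6 world yaw deg mod90 73.5
blob xy 0.5026 0.2244 size mm 26.7 40.2 world yaw deg mod90 19.2
blob xy 0.5271 0.138 size mm 42.9 41.7 world yaw deg mod90 12.7
(658, 480, 3)
```

View pics/w2_v.png

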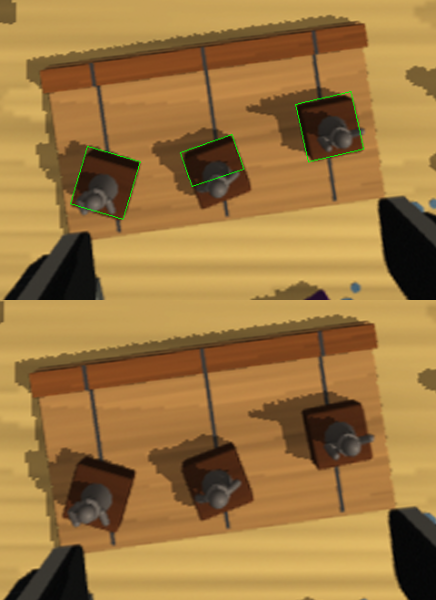

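The bases and their squares fit. Base1 is split by its miniature, so I take it by eye. The base blobs include a strip of side face about 4 mm wide. Now fit the board pose from the inlaid lines and the fence edge.

```bash
python3 - <<'E'
from h import *
s=status.read_state();k=cal("wrist",s);im=cv2.imread("pics/w2.png")
S=1500;X0,X1,Y0,Y1=.40,.62,.06,.38
rb=rect(im,k,X0,X1,Y0,Y1,.012,S).astype(int)
g=cv2.GaussianBlur(rb.astype(np.uint8),(0,0),1.0).astype(int)
# lines: local dark in V across columns, low saturation, from visible board strip just below fence
L=[]
for (u0,v0),(u1,v1) in (((90,430-330),(105,470-330)),((215,415-330),(240,460-330)),((345,395-330),(358,440-330))):
    pass
sat=g.max(2)-g.min(2)
P=[]
for a,b,name in(((86,367),(95,455),"l0"),((202,350),(212,440),"l1"),((320,333),(328,398),"l2")):
    a=(np.array(a)-(0,300))/.908;b=(np.array(b)-(0,300))/.908
    pts=[]
    for v in range(int(a[1])+6,int(b[1])-3):
        u=a[0]+(b[0]-a[0])*(v-a[1])/(b[1]-a[1]); c=np.arange(int(u)-9,int(u)+10)
        w=sat[v,c].max()-sat[v,c]; w=np.where(w>.5*w.max(),w,0); pts.append((X1-v/S,Y1-(w*c).sum()/w.sum()/S))
    pts=np.array(pts); p=np.polyfit(pts[:,0],pts[:,1],1); res=pts[:,1]-np.polyval(p,pts[:,0])
    P.append((p,pts)); print(name,np.degrees(np.arctan(p[0])).round(2),"y at x=.55",np.polyval(p,.55).round(4),"res",res.std().round(4))
# fence near edge at z=.022
rf=cv2.GaussianBlur(rect(im,k,X0,X1,Y0,Y1,.022,S),(0,0),1).astype(int)
pts=[]
for u in range(60,395,5):
    v0=int((80-(u*.908-50)*.145)/.908)
    col=rf[v0-5:v0+30,u,1]; d=col[4:]-col[:-4]; pts.append((Y1-u/S,X1-(v0-5+2+d.argmax())/S))
pts=np.array(pts);p=np.polyfit(pts[:,0],pts[:,1],1)
for _ in range(3):
    e=abs(pts[:,1]-np.polyval(p,pts[:,0]));p=np.polyfit(*pts[e<.002].T,1)
print("fence yaw",np.degrees(np.arctan(-p[0])).round(2),"face x at y=.22",np.polyval(p,.22).round(4),(e<.002).mean().round(2))
E
```

```text
l0 10.49 y at x=.55 0.3119 res 0.0009
l1 8.53 y at x=.55 0.2248 res 0.0001
l2 4.14 y at x=.55 0.1397 res 0.0006
fence yaw 8.17 face x at y=.22 0.5681 0.99
```

Call:
apply_moves:
  deltas:
    - [-0.042,-0.091,0.11,0,0,0.4,0.25]
    - [-0.042,-0.091,0.11,0,0,0.4,0.25]
    - [-0.042,-0.091,0.11,0,0,0.4,0.25]
    - [-0.042,-0.091,0.11,0,0,0.4,0.25]
    - [-0.042,-0.091,0.11,0,0,0.4,0.25]
    - [-0.042,-0.091,0.11,0,0,0.4,0.25]
    - [-0.042,-0.091,0.11,0,0,0.4,0.25]
  squeeze: 20

```text
time: 2.83
tool_pos: [0.4856, 0.2985, 0.1023]
tcp_rot: [-3.108, 0.459, -0.002]
wrist_force: [0.7, -0.3, 1.2]
width: 0.751
```

```bash
python3 - <<'E'
from meas import *
s,im,k=grab("w3"); print(s["tool_pos"].round(4),s["tcp_rot"].round(3),s["width"])
cv2.imwrite("pics/w3c.png",im)
E
```

```text
[0.4864 0.2987 0.103 ] [-3.106  0.46  -0.004] 0.7490172264531559
```

View pics/w3c.png

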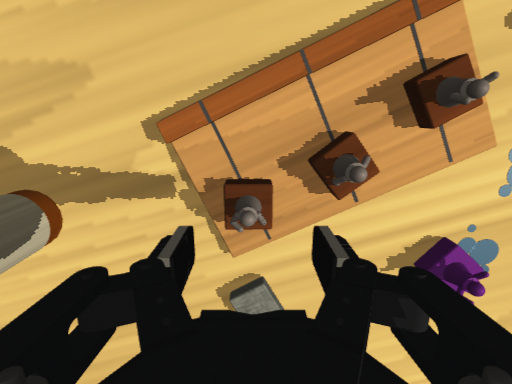

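The wrist view shows base0 square to the jaws at about (248,206). The fingers are centred on column 253. Compute the offset.

```bash
python3 - <<'E'
from h import *
s=status.read_state();k=cal("wrist",s)
for u,v in((224,229),(272,229),(224,186),(272,186),(224,180),(272,180)): print(ray(k,u,v,.032).round(4),ray(k,u,v,.012).round(4))
M=Ro.from_rotvec(s["tcp_rot"]).as_matrix()
print(M.round(3)); print((M.T@(ray(k,248,208,.032)-s["tool_pos"])).round(4))
im=cv2.imread("pics/w3.png"); print(im[170:240:3,232].tolist())
E
```

```text
[0.4697 0.3298 0.032 ] [0.4621 0.3345 0.012 ]
[0.4581 0.2913 0.032 ] [0.4494 0.2924 0.012 ]
[0.5049 0.3181 0.032 ] [0.5007 0.3217 0.012 ]
[0.4938 0.2812 0.032 ] [0.4885 0.2813 0.012 ]
[0.5096 0.3165 0.032 ] [0.5058 0.32   0.012 ]
[0.4986 0.2799 0.032 ] [0.4937 0.2799 0.012 ]
[[ 0.957 -0.29   0.003]
 [-0.29  -0.957  0.001]
 [ 0.003 -0.002 -1.   ]]
[-0.0068 -0.0044  0.0713]
[[70, 132, 186], [70, 130, 184], [72, 135, 190], [20, 37, 58], [10, 18, 33], [20, 40, 77], [23, 44, 85], [22, 44, 86], [20, 42, 82], [23, 44, 85], [14, 25, 46], [13, 25, 45], [13, 25, 47], [14, 26, 50], [14, 27, 50], [15, 27, 51], [41, 48, 55], [49, 54, 59], [65, 72, 78], [26, 53, 100], [74, 138, 194], [72, 137, 192], [65, 122, 172], [69, 129, 183]]
```

Call:
apply_moves:
  deltas:
    - [-0.006,-0.0045,0.03,0,0,0,0.25]
    - [-0.006,-0.0045,0.06,0,0,0,0.25]
    - [-0.006,-0.0045,0.09,0,0,0,0.25]
    - [-0.006,-0.0045,0.09,0,0,0,0.25]
    - [-0.006,-0.0045,0.09,0,0,0,0.6]
    - [-0.006,-0.0045,0.09,0,0,0,0.6]
    - [-0.006,-0.0045,0.09,0,0,0,0.6]
    - [-0.006,-0.0045,0.09,0,0,0,0.6]
  squeeze: 20

```text
time: 3.6
tool_pos: [0.4822, 0.3063, 0.0138]
tcp_rot: [-3.105, 0.459, -0.005]
wrist_force: [-0.2, -0.3, -0.6]
width: 0.46
```

Call:
apply_moves:
  deltas:
    - [0.0,-0.0,-0.001,0,0,0,0.7]
    - [0.01,-0.003,-0.001,0,0,-0.11,0.7]
    - [0.02,-0.007,-0.001,0,0,-0.22,0.7]
    - [0.03,-0.011,-0.001,0,0,-0.33,0.7]
    - [0.04,-0.0145,-0.001,0,0,-0.435,0.7]
    - [0.046,-0.0165,-0.001,0,0,-0.435,0.7]
    - [0.0515,-0.0183,0,0,0,-0.435,0.7]
    - [0.0515,-0.0183,0,0,0,-0.435,0.7]

```text
time: 4.27
tool_pos: [0.5353, 0.3088, 0.0136]
tcp_rot: [-3.133, -0.216, 0.001]
wrist_force: [-4.3, -0.7, 10.7]
width: 0.465
```

Call:
apply_moves:
  deltas:
    - [0,0,0,0,0,0,0.25]
    - [0,0,0,0,0,0,0.25]
    - [0,0,-0.03,0,0,0,0.25]
    - [0,0,-0.07,0,0,0,0.25]
    - [-0.0532,0.081,-0.1,0,0,-0.2,0.25]
    - [-0.0532,0.081,-0.1,0,0,-0.2,0.25]
    - [-0.0532,0.081,-0.1,0,0,-0.2,0.25]
    - [-0.0532,0.081,-0.1,0,0,-0.2,0.25]

```text
time: 4.93
tool_pos: [0.4924, 0.2178, 0.1126]
tcp_rot: [3.096, 0.529, 0.001]
wrist_force: [-0.1, 0.0, -1.0]
width: 0.75
```

```bash
python3 - <<'E'
from meas import *
s,im,k=grab("w4"); print(s["tool_pos"].round(4),s["tcp_rot"].round(3),s["width"],abs(s["joint_vel"]).max())
E
```

```text
[0.4933 0.2192 0.1121] [-3.096e+00 -5.290e-01 -3.000e-03] 0.7485924443487751 0.043382914658630145
```

View pics/w4.png

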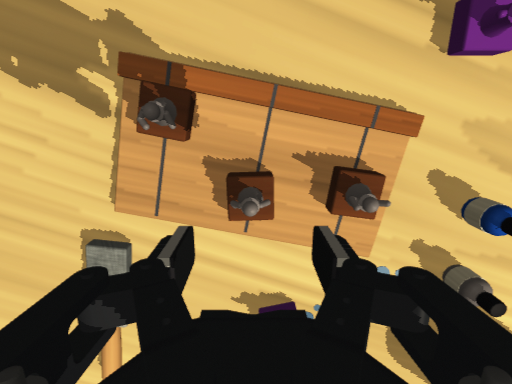

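Base0 is now flush to the fence at (165,110), square on its line. Base1 is at about (251,198), aligned with the jaws.

```bash
python3 - <<'E'
from h import *
s=status.read_state();k=cal("wrist",s);M=Ro.from_rotvec(s["tcp_rot"]).as_matrix()
for u,v in((229,221),(274,219),(228,179),(273,177),(251,199)):
    X=ray(k,u,v,.032); print(X.round(4),(M.T@(X-s["tool_pos"])).round(4))
print(np.degrees(np.arctan2(M[1,0],M[0,0])))
# base0 top corners check
for u,v in((136,131),(190,140),(139,88),(195,93)): print("b0",ray(k,u,v,.032).round(4))
E
```

```text
[0.4668 0.2325 0.032 ] [-0.0215 -0.0206  0.0797]
[0.4815 0.1965 0.032 ] [-0.0196  0.0183  0.0797]
[0.5019 0.2448 0.032 ] [ 0.0157 -0.0206  0.0798]
[0.5159 0.2103 0.032 ] [0.0174 0.0166 0.0798]
[0.4919 0.2211 0.032 ] [-0.0016 -0.0016  0.0798]
19.426188048103768
b0 [0.5147 0.3256 0.032 ]
b0 [0.5221 0.2834 0.032 ]
b0 [0.5468 0.3308 0.032 ]
b0 [0.5576 0.2896 0.032 ]
```

Call:
apply_moves:
  deltas:
    - [-0.002,-0.002,0.03,0,0,0,0.25]
    - [-0.002,-0.002,0.065,0,0,0,0.25]
    - [-0.002,-0.002,0.098,0,0,0,0.25]
    - [-0.002,-0.002,0.098,0,0,0,0.25]
    - [-0.002,-0.002,0.098,0,0,0,0.6]
    - [-0.002,-0.002,0.098,0,0,0,0.6]
    - [-0.002,-0.002,0.098,0,0,0,0.6]
    - [-0.002,-0.002,0.098,0,0,0,0.6]
  squeeze: 20

```text
time: 5.7
tool_pos: [0.4921, 0.2222, 0.0147]
tcp_rot: [-3.095, -0.534, -0.004]
wrist_force: [-0.0, 0.3, -0.4]
width: 0.462
```

Call:
apply_moves:
  deltas:
    - [0.0,0.0,-0.001,0,0,0,0.7]
    - [0.01,0.003,-0.001,0,0,0.05,0.7]
    - [0.02,0.006,-0.001,0,0,0.1,0.7]
    - [0.03,0.009,-0.001,0,0,0.15,0.7]
    - [0.04,0.012,-0.001,0,0,0.2,0.7]
    - [0.047,0.0145,-0.001,0,0,0.2,0.7]
    - [0.0535,0.0165,0,0,0,0.2,0.7]
    - [0.0535,0.0165,0,0,0,0.2,0.7]

```text
time: 6.37
tool_pos: [0.548, 0.2241, 0.0137]
tcp_rot: [-3.133, -0.223, -0.001]
wrist_force: [0.8, 0.2, 0.9]
width: 0.464
```

Call:
apply_moves:
  deltas:
    - [0,0,0,0,0,0,0.25]
    - [0,0,0,0,0,0,0.25]
    - [0,0,-0.03,0,0,0,0.25]
    - [0,0,-0.07,0,0,0,0.25]
    - [-0.034,0.082,-0.1,0,0,-0.08,0.25]
    - [-0.034,0.082,-0.1,0,0,-0.08,0.25]
    - [-0.034,0.082,-0.1,0,0,-0.08,0.25]
    - [-0.034,0.082,-0.1,0,0,-0.08,0.25]

```text
time: 7.03
tool_pos: [0.5247, 0.136, 0.1148]
tcp_rot: [3.122, 0.344, 0.003]
wrist_force: [-0.0, -0.7, 0.3]
width: 0.749
```

```bash
python3 - <<'E'
from meas import *
s,im,k=grab("w5"); print(s["tool_pos"].round(4),s["tcp_rot"].round(3),s["width"],abs(s["joint_vel"]).max())
E
```

```text
[0.5248 0.1373 0.1139] [-3.122e+00 -3.440e-01 -2.000e-03] 0.7521654126910761 0.03398528133529383
```

View pics/w5.png

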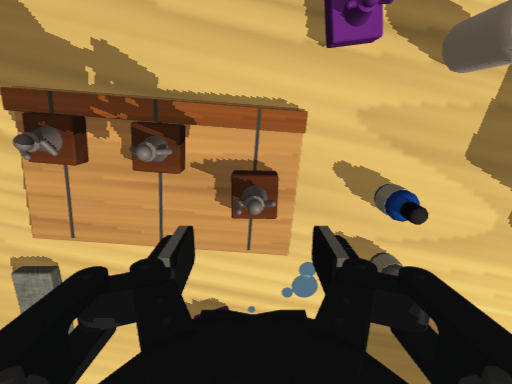

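Base1 is flush at (158,147). Base2 is at about (255,198), aligned with the jaws.

```bash
python3 - <<'E'
from h import *
s=status.read_state();k=cal("wrist",s);M=Ro.from_rotvec(s["tcp_rot"]).as_matrix()
for u,v in((232,219),(277,219),(232,177),(277,177)):
    X=ray(k,u,v,.032); print(X.round(4),(M.T@(X-s["tool_pos"])).round(4))
for u,v in((133,171),(184,173),(132,129),(184,129)): print("b1",ray(k,u,v,.032).round(4))
E
```

```text
[0.501  0.1514 0.032 ] [-0.0202 -0.0182  0.0813]
[0.5096 0.1133 0.032 ] [-0.0202  0.0209  0.0813]
[0.5376 0.1588 0.032 ] [ 0.0171 -0.0175  0.0813]
[0.5458 0.1223 0.032 ] [0.0171 0.02   0.0813]
b1 [0.5246 0.2398 0.032 ]
b1 [0.5322 0.1983 0.032 ]
b1 [0.5584 0.2442 0.032 ]
b1 [0.5675 0.2039 0.032 ]
```

Call:
apply_moves:
  deltas:
    - [-0.001,0.0,0.03,0,0,0,0.25]
    - [-0.001,0.0,0.065,0,0,0,0.25]
    - [-0.001,0.0,0.1,0,0,0,0.25]
    - [-0.001,0.0,0.1,0,0,0,0.25]
    - [-0.001,0.0,0.1,0,0,0,0.6]
    - [-0.001,0.0,0.1,0,0,0,0.6]
    - [-0.001,0.0,0.1,0,0,0,0.6]
    - [-0.001,0.0,0.1,0,0,0,0.6]
  squeeze: 20

```text
time: 7.8
tool_pos: [0.5245, 0.1383, 0.0142]
tcp_rot: [-3.122, -0.348, -0.002]
wrist_force: [0.7, -0.2, -1.0]
width: 0.461
```

Call:
apply_moves:
  deltas:
    - [0.0,0.0,-0.001,0,0,0,0.7]
    - [0.008,0.001,-0.001,0,0,0.03,0.7]
    - [0.016,0.002,-0.001,0,0,0.06,0.7]
    - [0.023,0.004,-0.001,0,0,0.08,0.7]
    - [0.03,0.005,-0.001,0,0,0.08,0.7]
    - [0.036,0.0055,-0.001,0,0,0.08,0.7]
    - [0.037,0.0057,0,0,0,0.08,0.7]
    - [0.037,0.0057,0,0,0,0.08,0.7]

```text
time: 8.47
tool_pos: [0.56, 0.14, 0.0129]
tcp_rot: [3.133, 0.223, -0.006]
wrist_force: [-3.8, -1.3, 2.6]
width: 0.459
```

Call:
apply_moves:
  deltas:
    - [0,0,0,0,0,0,0.25]
    - [0,0,0,0,0,0,0.25]
    - [0,0,-0.03,0,0,0,0.25]
    - [0,0,-0.07,0,0,0,0.25]
    - [0.0,-0.08,-0.15,0,0,0,0.25]
    - [0.0,-0.08,-0.15,0,0,0,0.25]
    - [0.0,-0.08,-0.15,0,0,0,0.25]
    - [0.0,-0.08,-0.15,0,0,0,0.25]

```text
time: 9.13
tool_pos: [0.5539, 0.2245, 0.1706]
tcp_rot: [-3.128, -0.226, -0.019]
wrist_force: [0.9, -0.2, 0.3]
width: 0.756
```

```bash
python3 - <<'E'
from meas import *
s,im,k=grab("w6"); print(s["tool_pos"].round(4),s["tcp_rot"].round(3),s["width"],abs(s["joint_vel"]).max())
r=rect(im,k,.42,.62,.06,.38,.032,2400); cv2.imwrite("pics/w6r.png",r)
E
```

```text
[0.5527 0.2223 0.1676] [-3.131 -0.227 -0.013] 0.7491691185466346 0.0729040308441913
```

View pics/w6r.png

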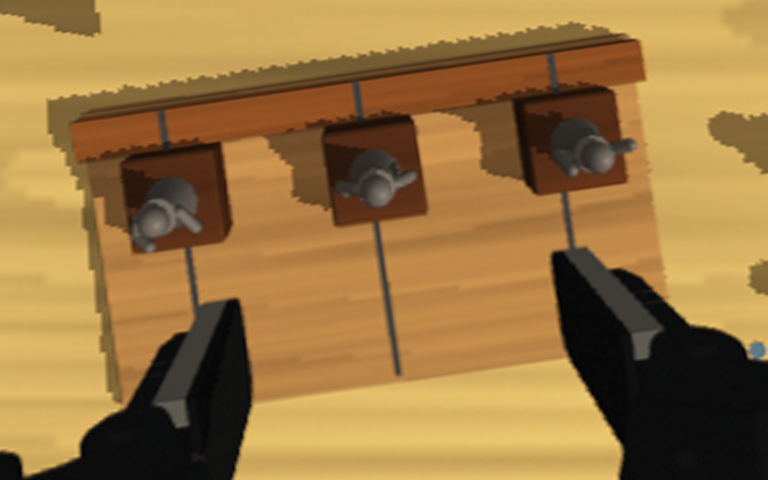

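All three bases measure within 3 mm of their line points and within 2° of the board's yaw. Their tops are at rectified (177,201), (374,173) and (574,142). Next is the box.

Call:
apply_moves:
  deltas:
    - [-0.045,0.23,-0.08,0,0,0.1,0.0]
    - [-0.045,0.23,-0.08,0,0,0.1,0.0]
    - [-0.045,0.23,-0.08,0,0,0.1,0.0]
    - [-0.045,0.23,-0.08,0,0,0.1,0.0]
    - [-0.045,0.23,-0.08,0,0,0.1,0.0]
    - [-0.045,0.23,-0.08,0,0,0.1,0.0]
    - [-0.045,0.23,-0.08,0,0,0.1,0.0]

```text
time: 9.82
tool_pos: [0.538, -0.0217, 0.2444]
tcp_rot: [3.137, 0.056, 0.003]
wrist_force: [1.2, 0.7, 0.8]
width: 0.999
```

Call:
apply_moves:
  deltas:
    - [-0.069,0.229,0,0,0,0.1,0.0]
    - [-0.069,0.229,0,0,0,0.1,0.0]
    - [-0.069,0.229,0,0,0,0.1,0.0]
    - [-0.069,0.229,0,0,0,0.1,0.0]
    - [-0.069,0.229,0,0,0,0.1,0.0]
    - [-0.069,0.229,0,0,0,0.1,0.0]
    - [-0.069,0.229,0,0,0,0.1,0.0]
    - [-0.069,0.229,0,0,0,0.1,0.0]

```text
time: 10.48
tool_pos: [0.4768, -0.2477, 0.2411]
tcp_rot: [-3.138, 0.098, 0.005]
wrist_force: [-0.6, -0.3, 0.1]
width: 1.003
```

```bash
python3 - <<'E'
from meas import *
s,im,k=grab("w7"); print(s["tool_pos"].round(4),s["tcp_rot"].round(3),s["width"],abs(s["joint_vel"]).max(),s["q"].round(2))
E
```

```text
[ 0.4773 -0.2465  0.2413] [-3.138  0.095  0.004] 1.0023991607005807 0.0396538244872046 [-0.52 -0.    1.88  0.    1.26  1.11]
```

View pics/w7.png

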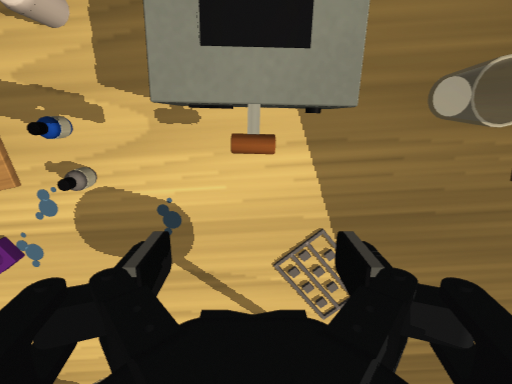

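The wrist view shows the wooden pull at (231–276, 134–154) in front of the lid edge, which runs (152,101) to (358,107). It is nearly square to the jaws. Fit both.

```bash
python3 - <<'E'
from h import *
s=status.read_state();k=cal("wrist",s);M=Ro.from_rotvec(s["tcp_rot"]).as_matrix()
im=cv2.imread("pics/w7.png"); c=im[120:165,220:290].astype(int)
m=((c[...,2]-c[...,0]>55)&(c[...,2]>2.2*c[...,1])).astype(np.uint8)
cs=max(cv2.findContours(m,cv2.RETR_EXTERNAL,cv2.CHAIN_APPROX_NONE)[0],key=cv2.contourArea)
(u,v),wh,a=cv2.minAreaRect(cs); u+=220;v+=120;print(u,v,wh,a, c[24,33],c[5,5])
X=ray(k,u,v,.106);print("pull",X.round(4),(M.T@(X-s["tool_pos"])).round(4),"tool yaw",np.degrees(np.arctan2(M[1,0],M[0,0])))
b=cv2.boxPoints(((u,v),wh,a)); print([ray(k,*p,.106)[:2].round(4) for p in b])
A,B=ray(k,152,101,.108),ray(k,358,107,.108); print(A.round(4),B.round(4),"box yaw",np.degrees(np.arctan2(-(A-B)[0],(A-B)[1])))
E
```

```text
Traceback (most recent call last):
ValueError: max() iterable argument is empty
```

```bash
python3 - <<'E'
from h import *
s=status.read_state();k=cal("wrist",s);M=Ro.from_rotvec(s["tcp_rot"]).as_matrix()
im=cv2.imread("pics/w7.png"); c=im[120:165,220:290]
h=cv2.cvtColor(c,cv2.COLOR_BGR2HSV); print(h[24,33],h[5,5],h[24,60])
m=((h[...,0]<12)&(h[...,1]>120)).astype(np.uint8)
cs=max(cv2.findContours(m,cv2.RETR_EXTERNAL,cv2.CHAIN_APPROX_NONE)[0],key=cv2.contourArea)
(u,v),wh,a=cv2.minAreaRect(cs); u+=220;v+=120;print(u,v,wh,a)
X=ray(k,u,v,.106);print("pull",X.round(4),(M.T@(X-s["tool_pos"])).round(4),"tool yaw",np.degrees(np.arctan2(M[1,0],M[0,0])))
A,B=ray(k,152,101,.108),ray(k,358,107,.108); print(A.round(4),B.round(4),"box yaw",np.degrees(np.arctan2(-(A-B)[0],(A-B)[1])))
E
```

```text
[ 12 195 141] [ 20 142 205] [ 20 140 208]
250.0 152.0 (0.0, 0.0) 0.0
pull [ 0.5084 -0.2442  0.106 ] [ 0.0308 -0.0031  0.1356] tool yaw -3.3911351155738654
[ 0.5627 -0.1537  0.108 ] [ 0.5458 -0.3505  0.108 ] box yaw -4.933883982464678
```

```bash
python3 - <<'E'
from h import *
s=status.read_state();k=cal("wrist",s);M=Ro.from_rotvec(s["tcp_rot"]).as_matrix()
im=cv2.imread("pics/w7.png"); c=im[120:165,220:290]
h=cv2.cvtColor(c,cv2.COLOR_BGR2HSV)
m=((h[...,0]<16)&(h[...,1]>150)).astype(np.uint8)
cs=max(cv2.findContours(m,cv2.RETR_EXTERNAL,cv2.CHAIN_APPROX_NONE)[0],key=cv2.contourArea)
(u,v),wh,a=cv2.minAreaRect(cs); u+=220;v+=120;print(u,v,wh,a)
X=ray(k,u,v,.106);print("pull",X.round(4),(M.T@(X-s["tool_pos"])).round(4))
E
```

```text
253.0 143.5 (19.0, 44.0) 90.0
pull [ 0.5167 -0.2477  0.106 ] [ 3.930e-02 -1.000e-04  1.356e-01]
```

Call:
apply_moves:
  deltas:
    - [0.0395,0,0.0,0,0,0.02,0]
    - [0.0395,0,0.04,0,0,0.02,0]
    - [0.0395,0,0.08,0,0,0.02,0]
    - [0.0395,0,0.12,0,0,0.02,0]
    - [0.0395,0,0.161,0,0,0.02,0]
    - [0.0395,0,0.161,0,0,0.02,0]
    - [0.0395,0,0.161,0,0,0.02,0]
    - [0.0395,0,0.161,0,0,0.02,0]
  squeeze: 50

```text
time: 11.25
tool_pos: [0.5194, -0.2481, 0.084]
tcp_rot: [3.139, -0.121, 0.003]
wrist_force: [0.3, 0.7, 0.3]
width: 1.002
```

Call:
apply_moves:
  deltas:
    - [0,0,0,0,0,0,0.7]
    - [0,0,0,0,0,0,0.7]
    - [0,0,0,0,0,0,0.7]
    - [0,0,0,0,0,0,0.7]
    - [0,0,0,0,0,0,0.7]
    - [0,0,0,0,0,0,0.7]
  squeeze: 50

```text
time: 11.75
tool_pos: [0.5195, -0.2487, 0.085]
tcp_rot: [3.139, -0.124, 0.006]
wrist_force: [-0.5, 3.4, 6.8]
width: 0.505
```

```bash
python3 - <<'E'
from meas import *
s,im,k=grab("w8"); print(s["tool_pos"].round(4),s["tcp_rot"].round(3),s["width"])
t=vision.read_camera("side")[:,:,::-1]
cv2.imwrite("pics/w8c.png",np.hstack([im,cv2.resize(t[110:230,200:320],(288,288)).repeat(1,0) if 0 else cv2.resize(t[110:222,196:280],(288,384))]))
E
```

```text
[ 0.5195 -0.2488  0.085 ] [ 3.139 -0.124  0.006] 0.496820723221324
```

View pics/w8c.png

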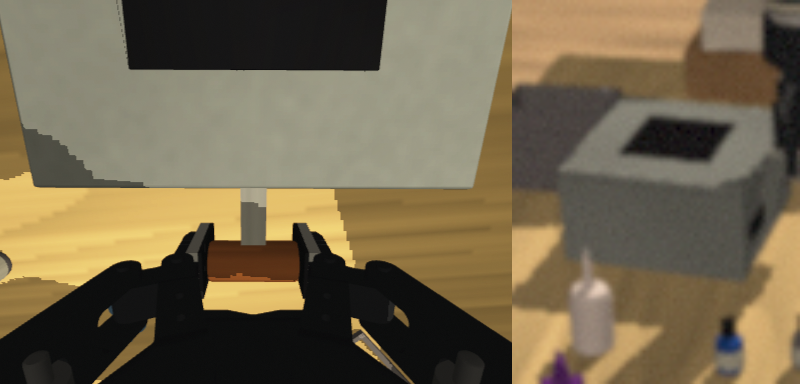

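The pull is held end to end between the pads and the lid is shut. Now lift along the arc.

Call:
apply_moves:
  deltas:
    - [0.0006,0,-0.0133,0,0,0,0.7]
    - [0.002,0,-0.0266,0,0,0,0.7]
    - [0.004,0,-0.04,0,0,0,0.7]
    - [0.007,0,-0.053,0,0,0,0.7]
    - [0.0105,0,-0.0655,0,0,0,0.7]
    - [0.0145,0,-0.078,0,0,0,0.7]
    - [0.0195,0,-0.0905,0,0,0,0.7]
    - [0.025,0,-0.1027,0,0,0,0.7]

```text
time: 12.57
tool_pos: [0.5437, -0.2507, 0.1861]
tcp_rot: [3.139, -0.123, 0.001]
wrist_force: [6.5, -0.4, -5.4]
width: 0.504
```

Call:
apply_moves:
  deltas:
    - [0.0063,0,-0.0117,0,0,0,0.7]
    - [0.013,0,-0.023,0,0,0,0.7]
    - [0.021,0,-0.034,0,0,0,0.7]
    - [0.029,0,-0.0445,0,0,0,0.7]
    - [0.038,0,-0.0545,0,0,0,0.7]
    - [0.0475,0,-0.0645,0,0,0,0.7]
    - [0.0475,0,-0.0645,0,0,0,0.7]
    - [0.0475,0,-0.0645,0,0,0,0.7]

```text
time: 13.23
tool_pos: [0.5897, -0.2545, 0.2502]
tcp_rot: [3.139, -0.122, -0.003]
wrist_force: [-3.6, -1.8, 0.3]
width: 0.506
```

Call:
apply_moves:
  deltas:
    - [0,0,0,0,0,0,0.7]
    - [0,0,0,0,0,0,0.7]
    - [0,0,0,0,0,0,0.7]
    - [0,0,0,0,0,0,0.7]
    - [0,0,0,0,0,0,0.7]
    - [0,0,0,0,0,0,0.7]

```text
time: 13.73
tool_pos: [0.5886, -0.2544, 0.2491]
tcp_rot: [3.139, -0.123, -0.004]
wrist_force: [-5.1, -2.4, 3.0]
width: 0.504
```

```bash
python3 - <<'E'
from meas import *
s,im,k=grab("w9"); print(s["tool_pos"].round(4),s["tcp_rot"].round(3),s["width"],s["wrist_force"].round(2),abs(s["joint_vel"]).max())
t=vision.read_camera("side")[:,:,::-1]
cv2.imwrite("pics/w9c.png",np.hstack([im[:,100:412],cv2.resize(t[80:310,180:340],(400,384))]))
E
```

```text
[ 0.5886 -0.2544  0.2491] [ 3.139 -0.123 -0.004] 0.5018948087931749 [-4.77 -1.77  2.54] 0.002211389673042928
```

View pics/w9c.png

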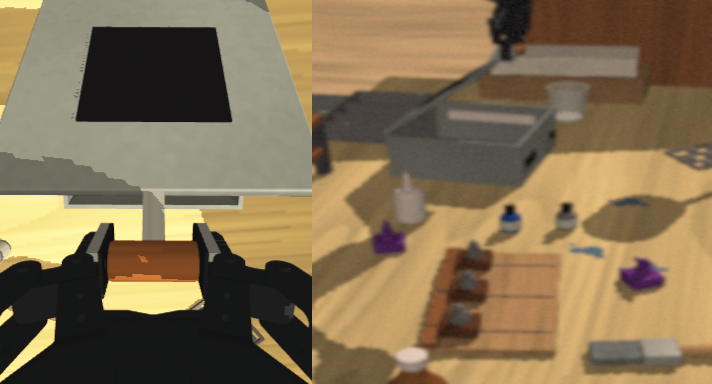

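The wrist half shows the pull still pinched at about (153,260), with the lid edge raised. The side half shows the box open and the bases in a row against the fence. The rise of 164 mm gives a lid angle of about 0.77 rad. I'm handing in.

```bash
python3 -c "
from workcell import job; print(job.finish_job())"
```

```text
the job is handed in; nothing more can be done
None
```

The three bases are in a row against the fence, one on each line, and the lid is held open by its pull at about 44°. I handed the job in at about 14 s of the allowed 72 s; it reported no verdict.

- **Bases:** I gripped each base across its sides, squared it and pushed it home against the fence. In the last close view, all three were within about 3 mm of their line points and 2° of square. After the lift I only saw them from the side camera, still in their row.
- **Lid:** I pinched the pull end to end with 50 N and lifted it along its arc. The gripper rose 164 mm, which works out to about 0.77 rad. That angle comes from the geometry, not from the joint itself. The arm was still, and the opening was unchanged, so the pull had not slipped.
- **Bystanders:** I touched no other object, and the wrist force stayed around 11 N or less in every reading.
- **Disagreements:** the angles of the three inlaid lines did not agree with each other (4°, 8.5° and 10.5°), so I used the fence edge, 8.2°, for the board. I viewed 11 pictures, more than the planned 8 but within the limit of 12.

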